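# Lift the strainer out of the washer's lint filter box

## Robot

A 6-joint arm with a two-finger parallel gripper is mounted at the origin on a cart in front of the work surface, level with it; the furniture and walls round the work are solid. World frame = base frame: x ahead of the robot, y to its left, z up, the work surface at z = 0. Lengths are in m, angles in rad, forces in N, time in s.
With the tool pointing down it reaches from about 0.275 to 0.875 m from the base axis. Payload 12.5 kg.
Tool frame: the origin (TCP) lies at the very end of the fingers, on their centre line; the grasp point (between the pads) lies 19 mm behind it; z points along the fingers, y is the line along which they close (so a half turn about z gives the same grasp; the last joint's range is limited). The gripper opens to 85 mm and grips with 20 to 120 N. Pads are 22 mm wide; open, the fingers measure 114 mm over their backs; the gripper's body (76 mm by 85 mm) begins 54 mm behind the grasp point. The pads swing forward as they close: fully open they stand 13 mm farther back than shut.
Start: joints at [-1.341, 0.351, 1.652, -0, 1.139, -0.085], TCP at [0.17, -0.523, 0.231] pointing down, gripper open.
Joint ranges: [-2.75, 2.75], [-0.79, 2.1], [0.01, 2.65], [-1.57, 4.71], [0.07, 3.14], [-2.87, 2.87]. Speed limits (rad/s): [2.22, 2.22, 2.79, 3.14, 3.14, 3.14].

## Interface

Orientations are given as a 3x3 rotation matrix whose columns are the frame's x, y, z axes.
In Python, from bench import manip gives the robot as it stands. Calls block until the motion is done:
- manip.move_ptp(position, orientation): joint-space move of the TCP to a pose.
- manip.move_l(position, attitude=None, max_speed=0.15): straight line of the TCP; attitude=None keeps the orientation; max_speed is the mean speed in m/s.
- manip.move_j(angles): joint-space move.
- manip.set_gripper(opening, effort=None): opening from 0.0 (shut) to 1.0 (fully open); effort is the grip in N (None keeps the last); returns when the fingers have stopped.
- manip.dwell(seconds).
- manip.inverse_kinematics(position, orientation): joint angles nearest the present ones, or None.
- manip.grab_frame(name): name is "scene" or "top" or "wrist"; returns (picture, depth): 384x512x3 uint8, red, green, blue; 384x512 float32, m along the optical axis (not along the pixel's ray), 0 where there is no reading.
- manip.get_calibration(name): a dict with "camera_matrix" (3x3 intrinsics, pixels), "R" (3x3) and "t" (3): a world point X has camera coordinates R X + t. Camera axes: x right, y down, z forward; pixel columns grow to the right and rows downward; lengths in m; the calibration is good to about 2 mm. A picture is of the moment at which its call begins: read the wrist's pose just before it. get_calibration takes no time and is no camera call; for the wrist camera it gives the pose at the moment of the call.
A pose or a line that the arm cannot do raises manip.Unreachable and nothing moves.
- manip.sign_off(): hands the job in; it is judged then, once.
Trained networks look in the newest picture that a camera, given by its name, has taken for a name from the list of things; names that differ only in an ending like _2 or _b are one class to them, and where a whole thing is asked for, a point or a joint stands for the part that bears it (a point fixed in the world has none). Each returns a list of dicts, best first, with "confidence" (0 to 1); they miss things now and then, are a little off and sometimes report something else, mostly with a low value. They report only what shows in the picture. A call takes as long as a camera call.
- manip.look_for(camera, name): "at" ([x, y, z] in m, in world coordinates, good to about 4 mm: the middle of the surface that is visible of it).
Readings, each from a call of its own:
- manip.current_time(): time.
- manip.current_qpos(): joint angles.
- manip.current_joint_vel(): joint speeds.
- manip.current_joint_torque(): joint torques, N m.
- manip.current_ee_pos(): TCP position.
- manip.current_tcp_rot(): TCP orientation.
- manip.current_force(): force on the tool from outside, world axes, zero at the start.
- manip.current_ft_torque(): the same for the moment, N m.
- manip.current_grip_width(): opening from 0.0 (shut) to 1.0 (fully open).
- manip.current_grip_force(): force on a finger pad.
Only numpy, scipy, OpenCV 4.12 (cv2) and the standard library are available. Lean on these libraries where they do the work, as an engineer would, in place of code of your own. Each camera call takes 0.05 s, during which the arm holds its last target. There are 200 camera calls.

## Task

Clean-out of the washing machine's lint filter: with the screwdriver's blade in the pry notch, lever up the filter box's hinged cover, swing the cover right back so that it stands open by itself, and put the screwdriver down flat on the worktop. Then take the strainer basket by its grip bar, lift it straight out and finish while holding it, still and level, about a hand's breadth above the open box so that it drips back into it; the clothes-peg half caught in it must stay in it. Leave the other things on the worktop where they are.

Things in the scene. Friction and masses are not known exactly. Their poses are not given: they have to be found in the camera images.
- filter_box: White plastic box fixed on the worktop, 162 x 124 x 98 mm with cover. Origin on the worktop under the middle of its well; z up; -x: its front with the pry notch, looking roughly to the robot's left; hinge at its +x end. Walls 6 mm thick, 90 mm high; well 132 mm (x) by 112 mm (y), floor 18 mm above the worktop. At the +x end a 20 mm hose spigot on each side.
- notch (a point): Centre of the pry notch's mouth in the outer face of the box's front wall (box x = -72 mm, y = 0, z = 85 mm): an opening 28 mm wide and 10 mm high, its upper side being the underside of the cover's free edge, level when shut. The way in is along the box's +x. Within 60 mm behind it there is nothing from 75 mm height up to the cover.
- cover_hinge (a point): Middle of the cover's hinge axis (box x = 80 mm, y = 0, z = 94 mm), which runs along the box's y. Well above and behind the box a wall shelf hangs 0.51 m over the worktop, its front edge 0.59 m ahead of the robot's base axis: keep the wrist clear of it.
- cover (a joint): Angle of the grey cover, rad: 0 shut (flat on the walls, flush with the front and sides), 1.57 upright, 1.9 at its stop leaning back. A flat plate 8 mm thick and 124 mm wide, free edge 152 mm from the hinge axis, 0.09 kg. The stiff hinge keeps it where it is left; raising the free edge takes about 1 to 2 N.
- cover_edge (a point): Middle of the cover's free edge, half way up its 8 mm thickness; moves with the cover.
- screwdriver: Flat-blade screwdriver lying on the worktop, 0.09 kg. Origin under the middle of its handle, x along the shank to the blade, z up. Black handle 100 mm long (x -50 to +50), 22 mm wide, 20 mm high; shank 7 mm thick, 10 mm above the underside; blade 12 mm wide, 2.5 mm thick, 24 mm long, wide side level. Balance point near x = +20 mm.
- blade_tip (a point): End of the screwdriver's blade: 142 mm ahead of its origin, 10 mm above its underside.
- basket: Steel strainer basket in the box's well, 124 x 104 mm, walls 56 mm high, about 0.16 kg; 4 mm of play each side. Origin in the middle of its underside, z up; axes as the box's to a few degrees. Black grip bar along y over the middle: 10 mm wide (x), 12 mm high (z 54 to 66 mm), 90 mm free length; hidden while the cover is shut.
- peg_half: Half of a wooden clothes peg, 15 x 72 x 12 mm, lying along y on the basket's floor. Origin under its middle.
- cream_pot: Bystander: low pot with red lid, 58 mm wide, 50 mm high; origin under its middle.
- low_tin: Bystander: round tin, 86 mm wide, 40 mm high; origin under its middle.
- loose_peg: Bystander: half of a wooden clothes peg lying on the worktop, 15 x 72 x 12 mm.
- roller: Bystander: upright stain-remover stick with a yellow cap, 36 x 42 x 106 mm; origin under its middle.

How it is judged:
On the way, in this order (a step that is already met when the one before it is completed fails the run):
1. the cover is levered up by the screwdriver (more than 0.15 rad, with the screwdriver bearing on it) (value of joint cover above 0.15 rad and contact force between screwdriver and cover above 0.1 N), for 0.1 s.
2. the cover stands open (more than 1.35 rad) and the screwdriver lies released on the worktop, the basket still in its seat (value of joint cover above 1.35 rad and height (world z) of screwdriver below 0.024 m and contact force between the fingers and screwdriver below 0.1 N and height (world z) of basket below 0.03 m), for 0.2 s.
At the end, for the whole second after the job is handed in: Basket held by the fingers, underside 120 to 260 mm above the worktop, within 50 mm of over the well, tilt under 0.12 rad, still (20 mm/s, 0.15 rad/s), clear of box and cover, peg half in it; cover open past 1.35 rad; screwdriver flat on the worktop, let go (value of joint cover above 1.35 rad and height (world z) of each of screwdriver, blade_tip below 0.024 m and contact force between the arm and screwdriver below 0.1 N and linear speed of each of screwdriver, basket below 0.02 m/s and contact force between the fingers and basket above 1 N and height (world z) of basket between 0.12 and 0.26 m and horizontal distance between basket and filter_box below 0.05 m and angle between basket's own z axis and vertical below 0.12 rad and angular speed of basket below 0.15 rad/s and contact force between basket and filter_box below 0.05 N and contact force between basket and cover below 0.05 N and z of peg_half in the frame of basket between -0.005 and 0.04 m and distance between peg_half and basket below 0.075 m); the arm keeps its last pose, push and grip.
It fails at once if the screwdriver is let go above the worktop (height (world z) of screwdriver above 0.04 m and contact force between the fingers and screwdriver below 0.05 N).
It fails at once if the basket is tipped (more than 0.3 rad) (angle between basket's own z axis and vertical above 0.3 rad).
It fails at once if a bystander is shifted by more than 30 mm (distance of any of cream_pot, low_tin, loose_peg, roller from where it was at the start of the episode above 0.03 m).
It also fails if it takes over 62 s, if anything falls off the work surface, if the arm or the gripper's body presses on something with over 40 N, if the wrist force passes 120 N, or if a joint passes its speed limit or range.

## Working session

There is one attempt and no reset: what is moved stays moved. The work goes in short steps, each a Python script; the robot and the scene stay as the last script left them, time stands still between calls to the robot, and variables do not carry over. Pictures are saved under pics/ and viewed, at most 10 in all, crops included, and the job is handed in when it is done.

```bash
mkdir -p pics; ls
cat > h.py <<'E'
import numpy as np, cv2
from bench import manip as m
def snap(cam,fn):
    C=m.get_calibration(cam); p,d=m.grab_frame(cam)
    cv2.imwrite('pics/'+fn,cv2.cvtColor(p,cv2.COLOR_RGB2BGR)); np.savez('pics/'+fn+'.npz',p=p,d=d,K=C['camera_matrix'],R=C['R'],t=C['t'])
    return p,d,C
def cloud(fn):
    z=np.load('pics/'+fn+'.npz'); d=z['d']; v,u=np.indices(d.shape); K=z['K']
    c=np.stack([(u-K[0,2])/K[0,0]*d,(v-K[1,2])/K[1,1]*d,d],-1)
    return z['p'],np.where(d[...,None]>0,(c-z['t'])@z['R'],np.nan)
E
python3 - <<'E'
from h import *
for c in('scene','top'):
    snap(c,c+'0.png')
    for n in('filter_box','cover','screwdriver','cream_pot','low_tin','loose_peg','roller'):
        print(c,n,[(np.round(r['at'],3),round(r['confidence'],2)) for r in m.look_for(c,n)[:2]])
print(m.current_time(),m.current_tcp_rot())
a=cv2.imread('pics/scene0.png');b=cv2.imread('pics/top0.png')
E
```

```text
pics
scene filter_box [(array([ 0.433, -0.05 ,  0.097]), 0.79)]
scene cover [(array([ 0.435, -0.065,  0.098]), 0.97)]
scene screwdriver [(array([0.398, 0.202, 0.021]), 0.69)]
scene cream_pot [(array([0.601, 0.023, 0.048]), 0.93)]
scene low_tin [(array([ 0.605, -0.109,  0.039]), 0.94)]
scene loose_peg [(array([0.539, 0.081, 0.013]), 0.64)]
scene roller []
top filter_box [(array([ 0.441, -0.07 ,  0.096]), 0.76)]
top cover [(array([ 0.434, -0.071,  0.099]), 0.85)]
top screwdriver [(array([0.404, 0.194, 0.018]), 0.89)]
top cream_pot [(array([0.6  , 0.008, 0.05 ]), 0.56)]
top low_tin [(array([ 0.609, -0.118,  0.04 ]), 0.62)]
top loose_peg [(array([0.542, 0.082, 0.008]), 0.68)]
top roller [(array([0.534, 0.256, 0.1  ]), 0.79), (array([ 0.604, -0.116,  0.039]), 0.43)]
0.8 [[ 9.50870988e-01  3.09587409e-01 -2.17908710e-05]
 [ 3.09587408e-01 -9.50870987e-01 -5.20719940e-05]
 [-3.68411408e-05  4.27675691e-05 -9.99999998e-01]]
```

View pics/top0.png

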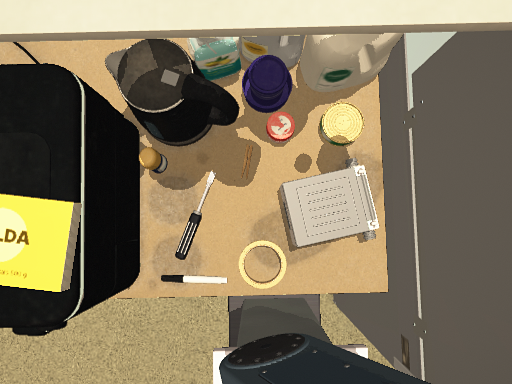

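View pics/scene0.png

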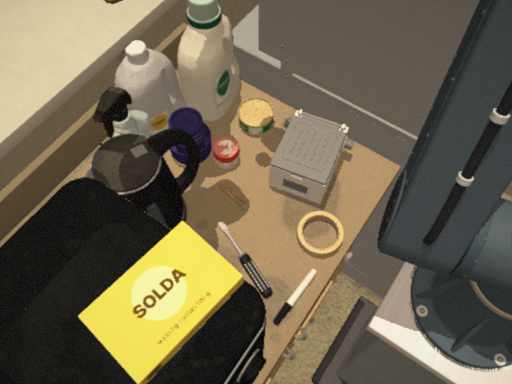

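The top view shows the box at about (328,207), with its notch side facing left and its hinge right (370,200). The screwdriver handle is at (188,236) with its tip at (212,173). The loose peg (248,160), roller (152,160), pot (281,125) and tin (342,123) stand clear, and the scene view shows the notch at (295,185).

Run:
```python
from h import *
p,P=cloud('top0.png')
Z=P[...,2]
mk=((Z>.085)&(Z<.112)); mk[:, :270]=0; mk[:150]=0; mk[260:]=0
n,l,s,c=cv2.connectedComponentsWithStats(mk.astype(np.uint8))
i=1+np.argmax(s[1:,4]); Q=P[l==i]
print('cover px',s[i],'z',np.median(Q[:,2]))
r=cv2.minAreaRect((Q[:,:2]*1000).astype(np.float32)); print(r, cv2.boxPoints(r))
# screwdriver
m2=np.zeros(Z.shape,bool); m2[165:265,170:225]=1
g=cv2.cvtColor(p,cv2.COLOR_RGB2HSV)
h=m2&(Z>.0065)&(Z<.03)
Q=P[h]; print('sd n',len(Q)); 
pc=cv2.PCACompute(Q[:,:2].astype(np.float32),None); print(pc)
s=(Q[:,:2]-pc[0])@pc[1][0]; t=(Q[:,:2]-pc[0])@pc[1][1]
for a in np.arange(-.12,.13,.01):
    k=(s>=a)&(s<a+.01)
    if k.sum(): print(round(a,3),k.sum(),np.round([np.median(t[k]),np.ptp(t[k]),np.median(Q[k,2]),Q[k,2].max()],4), np.round(np.median(Q[k],0),3))
```

```text
cover px [ 282  165   97   82 5593] z 0.09856930973687683
((438.62762451171875, -77.10621643066406), (124.00650787353516, 162.30397033691406), 11.319437980651855) [[ 361.90204    -9.702716]
 [ 393.75885  -168.84956 ]
 [ 515.3532   -144.50972 ]
 [ 483.4964     14.637131]]
sd n 721
(array([[0.4099467 , 0.19435923]], dtype=float32), array([[ 0.9268078 , -0.37553582],
       [ 0.37553582,  0.9268078 ]], dtype=float32))
-0.08 27 [0.0005 0.0197 0.0185 0.0229] [0.343 0.222 0.019]
-0.07 55 [-0.0001  0.0219  0.0186  0.0236] [0.349 0.219 0.019]
-0.06 53 [0.0003 0.0215 0.0202 0.0239] [0.359 0.215 0.02 ]
-0.05 54 [-0.0002  0.0211  0.0194  0.023 ] [0.368 0.211 0.019]
-0.04 54 [-0.0003  0.0215  0.0199  0.0237] [0.377 0.208 0.02 ]
-0.03 55 [0.0001 0.0225 0.0197 0.0242] [0.387 0.204 0.02 ]
-0.02 55 [-0.0008  0.0218  0.0201  0.0235] [0.395 0.199 0.02 ]
-0.01 52 [-0.0001  0.0224  0.0188  0.0245] [0.405 0.196 0.019]
-0.0 56 [-0.0004  0.0217  0.02    0.0248] [0.414 0.192 0.02 ]
0.01 52 [-0.0007  0.0212  0.0191  0.0228] [0.424 0.189 0.019]
0.02 37 [0.0005 0.0173 0.0176 0.0213] [0.432 0.185 0.018]
0.03 16 [-0.0004  0.0069  0.0125  0.014 ] [0.443 0.181 0.012]
0.04 17 [0.0002 0.0069 0.0133 0.0166] [0.452 0.177 0.013]
0.05 17 [-0.0001  0.0069  0.0114  0.0147] [0.46  0.175 0.011]
0.06 16 [-0.0002  0.0067  0.0128  0.0161] [0.471 0.17  0.013]
0.07 16 [-0.0005  0.0062  0.0133  0.0157] [0.48  0.166 0.013]
0.08 20 [0.0005 0.0085 0.0121 0.0159] [0.489 0.162 0.012]
0.09 26 [-0.      0.0116  0.0119  0.0157] [0.498 0.159 0.012]
0.1 29 [0.0001 0.0115 0.0108 0.0151] [0.508 0.155 0.011]
0.11 14 [0.0006 0.0116 0.0114 0.0131] [0.514 0.152 0.011]
```

```bash
cat >> h.py <<'E'
bx=np.array([.1963,-.9806,0]); bx/=np.linalg.norm(bx); by=np.array([-bx[1],bx[0],0]); ez=np.array([0,0,1.])
box=np.array([.4369,-.0683,0])
sd=np.array([.3858,.2041,0]); d=np.array([.9268,-.3755,0])
B=lambda x,y,z: box+x*bx+y*by+z*ez
def down(x): # tool x axis along x, pointing down
    x=np.array(x)/np.linalg.norm(x); z=-ez; return np.array([x,np.cross(z,x),z]).T
GX=.025 # grip point on the handle
E
python3 - <<'E'
from h import *
for s in (1,-1):
    q=[]
    for pos,ax in [(sd+GX*d+.003*ez,d),(sd+GX*d+.2*ez,d),(B(-72-40,0,0)*0+B(-.112-.117,0,.08),bx),(B(.08-.117,0,.23),bx),(B(-.072-.117,0,.3),bx)]:
        r=m.inverse_kinematics(pos,down(s*ax)); q.append(None if r is None else np.round(r,2))
    print(s,q)
for s in (1,-1): print(m.inverse_kinematics(B(0,0,.06),down(s*by)),m.inverse_kinematics(B(0,0,.25),down(s*by)))
p,P=cloud('top0.png'); P=P.reshape(-1,3)
for r0 in [sd+GX*d, B(-.189,0,0)]:
    k=np.hypot(*(P[:,:2]-r0[:2]).T)<.13; Q=P[k]; print(r0,'max z near',np.nanmax(Q[:,2]),Q[Q[:,2]>.04][:4])
E
```

```text
1 [array([ 0.34,  0.58,  2.04, -0.  ,  0.53,  2.3 ]), array([ 0.34,  0.21,  1.93, -0.  ,  1.  ,  2.3 ]), None, array([-0.18,  0.13,  1.94, -0.  ,  1.07,  2.76]), None]
-1 [array([ 0.34,  0.58,  2.04, -0.  ,  0.53, -0.84]), array([ 0.34,  0.21,  1.93, -0.  ,  1.  , -0.84]), array([ 0.27,  0.37,  2.09, -0.  ,  0.67,  0.07]), array([-0.18,  0.13,  1.94, -0.  ,  1.07, -0.38]), array([ 0.17,  0.03,  1.88, -0.  ,  1.24, -0.02])]
[-2.60422823e-01  4.42717430e-01  2.05303123e+00 -4.44089210e-16
  6.45843992e-01  1.11280145e+00] [-2.60422823e-01  1.30035187e-01  1.89052154e+00 -4.44089210e-16
  1.12103593e+00  1.11280145e+00]
[-2.60422823e-01  4.42717430e-01  2.05303123e+00 -4.44089210e-16
  6.45843992e-01 -2.02879120e+00] [-2.60422823e-01  1.30035187e-01  1.89052154e+00 -4.44089210e-16
  1.12103593e+00 -2.02879120e+00]
[0.40897   0.1947125 0.       ] max z near 0.3724198777877234 [[0.52253512 0.25739742 0.10030931]
 [0.52409221 0.25474889 0.08720373]
 [0.52456787 0.25375143 0.08316244]
 [0.52103204 0.25994175 0.09759269]]
[0.39980134 0.1170232  0.        ] max z near 0.1026149053820591 [[0.47775776 0.01338535 0.06168228]
 [0.47616405 0.01277916 0.08334815]
 [0.47518478 0.01171509 0.09642649]
 [0.47632514 0.01297577 0.05393228]]
```

Run:
```python
from h import *
p,P=cloud('top0.png'); P=P.reshape(-1,3); g=sd+GX*d
for lo in(.03,.1,.2,.3):
    Q=P[(P[:,2]>lo)&(P[:,2]<.45)&(P[:,0]<.62)&(P[:,0]>.2)]; D=np.hypot(*(Q[:,:2]-g[:2]).T); print(lo,D.min(),Q[D.argmin()])
    if lo==.03: ok=D.min()>.085
if ok:
    R=down(-d)
    m.move_ptp(g+.15*ez,R); m.set_gripper(.75,100)
    p,dd,C=snap('wrist','w1.png')
    for n in('screwdriver','blade_tip'): print(n,[(np.round(r['at'],4),r['confidence']) for r in m.look_for('wrist',n)[:2]])
    print(m.current_time(),m.current_ee_pos())
```

```text
0.03 0.1013750755138666 [0.42088496 0.29538494 0.35782513]
0.1 0.1013750755138666 [0.42088496 0.29538494 0.35782513]
0.2 0.1013750755138666 [0.42088496 0.29538494 0.35782513]
0.3 0.1013750755138666 [0.42088496 0.29538494 0.35782513]
screwdriver [(array([0.3924, 0.2009, 0.0186]), 0.79)]
blade_tip [(array([0.3956, 0.1996, 0.0221]), 0.58)]
3.9833 [0.40898756 0.19469507 0.15001407]
```

View pics/w1.png

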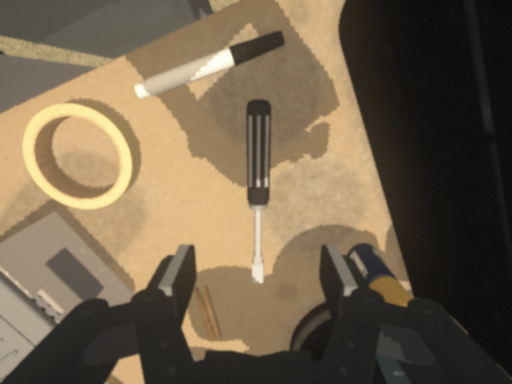

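The wrist view shows the screwdriver upright in line with the fingers (handle 258,150; tip 258,275). The finger path is clear, so I'll grasp it.

Run:
```python
from h import *
R=down(-d); g=sd+GX*d
m.move_l(g+.004*ez,R,.12); print('f',m.current_force())
m.set_gripper(0,100); print(m.current_grip_width(),m.current_grip_force(),m.current_ee_pos())
m.move_l(g+.15*ez,R,.12)
m.move_ptp(B(-.072-.045-.117,0,.15),down(-bx))
snap('top','t2.png'); snap('wrist','w2.png')
p,P=cloud('top2.png' if 0 else 't2.png')
loc=(P-box)@np.array([bx,by,ez]).T
k=(loc[...,0]>-.22)&(loc[...,0]<-.09)&(abs(loc[...,1])<.03)&(loc[...,2]>.1)
Q=loc[k]
for a in np.arange(-.22,-.09,.01):
    j=(Q[:,0]>=a)&(Q[:,0]<a+.01)
    if j.sum(): print(round(a,3),j.sum(),np.round([np.median(Q[j,1]),np.median(Q[j,2]),Q[j,0].max()],4))
print(m.current_time(),m.current_grip_force(),m.current_ee_pos())
```

```text
f [-0.00860746 -0.37489239  1.02021383]
0.22605490065524625 98.7248146533966 [0.40913965 0.19479533 0.00464561]
-0.22 532 [-4.00e-04  4.56e-01 -2.10e-01]
-0.21 531 [ 2.000e-04  4.558e-01 -2.001e-01]
-0.2 396 [ 0.0046  0.4563 -0.19  ]
-0.19 587 [-0.0012  0.4794 -0.18  ]
-0.18 798 [-0.0034  0.4711 -0.17  ]
-0.17 257 [-0.0037  0.4327 -0.1602]
-0.16 24 [-0.0006  0.1573 -0.1501]
-0.15 30 [-0.0005  0.1578 -0.1401]
-0.14 39 [-0.0009  0.1565 -0.1303]
-0.13 40 [-0.0007  0.1563 -0.1202]
-0.12 9 [-0.0009  0.1566 -0.1181]
8.1917 97.92594194412231 [0.39102798 0.16127848 0.14988587]
```

View pics/w2.png

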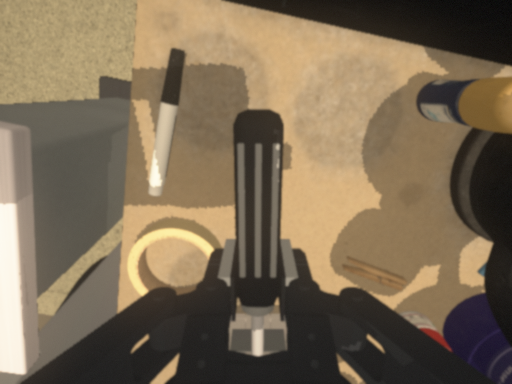

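The screwdriver is held rigidly: the tip is at box x = -117 mm, 5.4 mm above the TCP, as predicted. Now inserting the blade and levering.

Run:
```python
from h import *
R=down(-bx)
off=-.117*bx-.0054*ez+.0008*by
def tip(x,z,v=.08): m.move_l(B(x,0,z)+off,R,v)
tip(-.112,.085,.12); print('pre',np.round(m.current_force(),2))
tip(-.052,.085,.06); F=m.current_force(); print('in',np.round(F,2),m.current_time())
if np.linalg.norm(F)<8:
    r=.132
    for th in np.append(np.arange(0.1,1.75,.2),1.8):
        c,s=np.cos(th),np.sin(th)
        tip(.080-r*c-.004*s, .094+r*s-.004*c-.00125,.12)
        print(round(th,2),np.round(m.current_force(),2),round(m.current_time(),2))
        if np.linalg.norm(m.current_force())>25: print('STOP'); break
    snap('top','t3.png'); snap('scene','s3.png')
```

```text
pre [-0.17  0.65 -0.12]
in [-0.01  1.11 -1.51] 10.0833
0.1 [ 0.2  -0.35 -0.45] 10.38
0.3 [ 0.59 -1.01 -1.55] 10.74
0.5 [-0.33 -0.14 -1.33] 11.11
0.7 [-0.08  0.23 -0.13] 11.47
0.9 [-0.33  0.67 -1.19] 11.84
1.1 [ 0.74  0.45 -0.35] 12.21
1.3 [ 0.64  1.12 -1.35] 12.57
1.5 [ 0.66  0.19 -1.1 ] 12.94
1.7 [ 0.71  0.11 -0.11] 13.31
1.8 [ 0.32  0.13 -0.67] 13.57
```

View pics/s3.png

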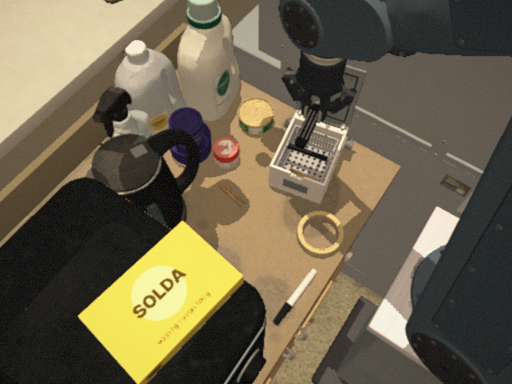

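The cover is swung right back behind the gripper (325,90), and the basket with its grip bar shows in the box (300,160). Next I back off, check the tilt of the screwdriver, and put it back where it lay.

Run:
```python
from h import *
R=down(-bx); off=-.117*bx-.0054*ez
m.move_l(B(-.10,0,.23)+off,R,.2)
snap('top','t4.png'); p,P=cloud('t4.png')
L=(P-box)@np.array([bx,by,ez]).T
k=(L[...,0]>-.145)&(L[...,0]<-.09)&(abs(L[...,1])<.02)&(L[...,2]>.2)&(L[...,2]<.27); Q=L[k]
print('shank slope',np.polyfit(Q[:,0],Q[:,2],1)[0],np.median(Q[:,2]),Q[:,0].max())
k=(L[...,0]>.03)&(L[...,0]<.16)&(abs(L[...,1])<.06)&(L[...,2]>.11)&(L[...,2]<.26); Q=L[k]
print('cover pts',len(Q),np.round(np.percentile(Q,[2,50,98],axis=0),3))
g=sd+GX*d; Rd=down(-d)
m.move_ptp(g+.10*ez,Rd)
m.move_l(g+.02*ez,Rd,.15); m.move_l(g+.0052*ez,Rd,.04); print('f',np.round(m.current_force(),2),m.current_ee_pos())
m.set_gripper(.6); m.dwell(.1); print(m.current_grip_force())
m.move_l(g+.14*ez,Rd,.2)
snap('wrist','w4.png'); p,P=cloud('w4.png')
L=(P-sd)@np.array([d,np.cross(ez,d),ez]).T
for a in np.arange(-.06,.16,.02):
    k=(L[...,0]>a)&(L[...,0]<a+.02)&(abs(L[...,1])<.02)&(L[...,2]>.006)&(L[...,2]<.06)
    if k.sum(): print(round(a,2),k.sum(),np.round(np.median(L[k],0),4))
print(m.current_time())
```

```text
shank slope -0.0680384334694045 0.23162932908999348 -0.10024985517498577
cover pts 3371 [[ 0.08  -0.058  0.115]
 [ 0.099 -0.     0.191]
 [ 0.116  0.058  0.243]]
f [ 0.16 -0.15  0.38] [0.4089043  0.19469503 0.00500642]
0.0
-0.06 297 [-0.0445  0.0003  0.0176]
-0.04 606 [-0.0305  0.0004  0.019 ]
-0.02 571 [-0.0101  0.0004  0.019 ]
0.0 532 [0.0097 0.0004 0.0191]
0.02 468 [0.0302 0.0004 0.0188]
0.04 284 [0.047  0.0004 0.0176]
0.06 129 [0.0701 0.0004 0.0118]
0.08 115 [0.0888 0.0005 0.0119]
0.1 134 [0.112  0.0005 0.0115]
0.12 183 [ 0.1301 -0.0006  0.0101]
0.14 22 [ 0.1413 -0.      0.0101]
18.3417
```

Run:
```python
from h import *
R=down(by)
m.move_ptp(B(-.02,0,.24),R)
snap('wrist','w5.png'); snap('top','t5.png')
for f in('w5.png','t5.png'):
    p,P=cloud(f); L=(P-box)@np.array([bx,by,ez]).T
    k=(abs(L[...,0])<.035)&(abs(L[...,1])<.043)&(L[...,2]>.070)&(L[...,2]<.095); Q=L[k]
    if len(Q)>20:
        print(f,len(Q),np.round(np.percentile(Q,[1,50,99],axis=0),4)); r=cv2.minAreaRect((Q[:,:2]*1000).astype(np.float32)); print(r,'slope dx/dy',np.polyfit(Q[:,1],Q[:,0],1))
print([(np.round(r['at'],3),r['confidence']) for r in m.look_for('wrist','basket')[:2]],m.current_time())
```

```text
w5.png 817 [[-0.0055 -0.0419  0.0753]
 [-0.0008  0.0025  0.0826]
 [ 0.0046  0.0425  0.0846]]
((-0.39485836029052734, 0.005336761474609375), (10.104822158813477, 85.92354583740234), 0.45156434178352356) slope dx/dy [-0.00596817 -0.00068234]
[(array([ 0.439, -0.075,  0.021]), 0.9)] 20.2333
```

View pics/w5.png

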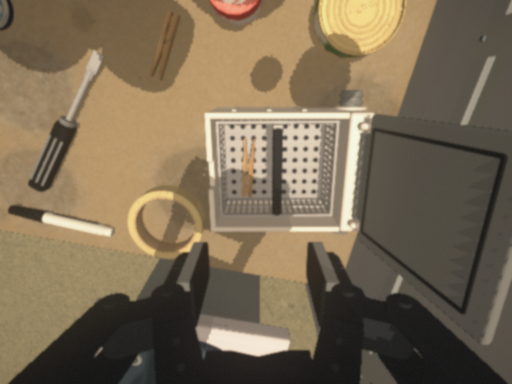

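The wrist view shows the black grip bar (277,170) at box x ≈ -0.5 mm, aligned with the box and with its top at 84 mm. The peg half (248,165) lies on the basket floor, and the screwdriver lies flat (68,125). Grasping the bar.

```bash
python3 - <<'E'
from h import *
R=down(by)
m.set_gripper(.5,60)
m.move_l(B(-.0006,0,.12),R,.15); m.move_l(B(-.0006,0,.060),R,.08); print('f',np.round(m.current_force(),2))
m.set_gripper(0,60); print(m.current_grip_width(),m.current_grip_force())
m.move_l(B(-.0006,0,.10),R,.06); print('f',np.round(m.current_force(),2))
m.move_l(B(-.0006,0,.225),R,.1); m.dwell(.5)
print('f',np.round(m.current_force(),2),m.current_grip_width(),m.current_grip_force())
snap('scene','s6.png'); snap('wrist','w6.png'); snap('top','t6.png')
for c in('scene','wrist'):
    for n in('basket','peg_half','cover','screwdriver'): print(c,n,[(np.round(r['at'],3),round(r['confidence'],2)) for r in m.look_for(c,n)[:2]])
print(m.current_time())
E
python3 -c "
import cv2,numpy as np
a=cv2.imread('pics/s6.png')[40:240,220:400];b=cv2.imread('pics/w6.png')
cv2.imwrite('pics/c6.png',np.hstack([cv2.resize(a,(346,384)),b[:,:450]]))"
```

```text
f [ 0.21 -0.17  0.31]
0.09946258849087948 59.14181292057037
f [-0.23 -0.32 -1.85]
f [-0.07 -0.68 -1.85] 0.09792962233580972 58.43829274177551
scene basket [(array([ 0.431, -0.063,  0.186]), 0.77)]
scene peg_half []
scene cover [(array([ 0.415, -0.173,  0.2  ]), 0.84)]
scene screwdriver [(array([0.4  , 0.199, 0.018]), 0.6)]
wrist basket [(array([ 0.455, -0.068,  0.195]), 0.96)]
wrist peg_half [(array([ 0.423, -0.04 ,  0.196]), 0.86)]
wrist cover [(array([ 0.472, -0.166,  0.212]), 0.6)]
wrist screwdriver [(array([0.407, 0.192, 0.02 ]), 0.65)]
26.0
```

View pics/c6.png

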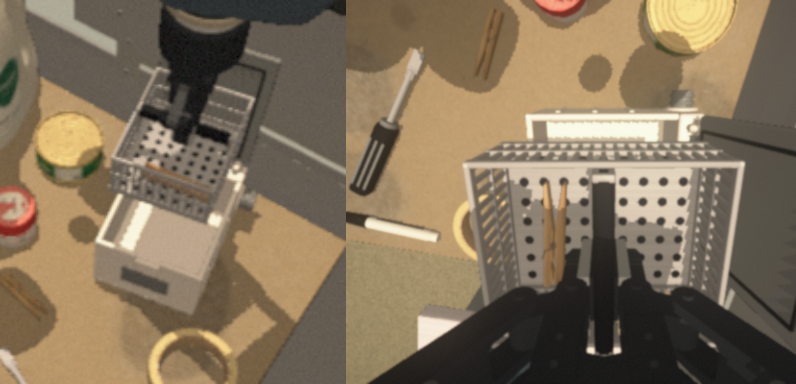

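The basket hangs clear over the open box with the peg half in it (550,235 in the crop), and the cover stands open. A last check of tilt and stillness, then hand-in.

Run:
```python
from h import *
p,P=cloud('w6.png'); L=(P-box)@np.array([bx,by,ez]).T
k=(abs(L[...,0])<.045)&(abs(L[...,1])<.04)&(L[...,2]>.175)&(L[...,2]<.19); Q=L[k]
A=np.linalg.lstsq(np.c_[Q[:,:2],np.ones(len(Q))],Q[:,2],rcond=None)[0]; print(len(Q),A)
print(np.abs(m.current_joint_vel()).max(), m.current_time())
if np.hypot(*A[:2])<.08: print(m.sign_off())
```

```text
8980 [-0.00380579 -0.00407124  0.18478423]
0.0017555027156177102 26.0
the job is handed in; nothing more can be done
None
```

The job is handed in at 26 s. The cover was levered open and stands by itself, the screwdriver lies flat where it was, and the basket is held still and level with its underside about 183 mm above the worktop, over the open box, with the peg half in it. I don't have the judge's result.

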